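# Match the loose hinge leaf to the jamb leaf

## Robot

A 6-joint arm with a two-finger parallel gripper is mounted at the origin on the work surface; the furniture and walls round the work are solid. World frame = base frame: x ahead of the robot, y to its left, z up, the work surface at z = 0. Lengths are in mm, angles in rad, forces in N, time in s.
With the tool pointing down it reaches from about 350 to 975 mm from the base axis. Payload 17.4 kg.
Tool frame: the origin (TCP) lies at the very end of the fingers, on their centre line; the grasp point (between the pads) lies 19 mm behind it; z points along the fingers, y is the line along which they close (so a half turn about z gives the same grasp; the last joint's range is limited). The gripper opens to 85 mm and grips with 20 to 120 N. Pads are 22 mm wide; open, the fingers measure 114 mm over their backs; the gripper's body (76 mm by 85 mm) begins 54 mm behind the grasp point. The pads swing forward as they close: fully open they stand 13 mm farther back than shut.
Start: joints at [1.094, 0.116, 1.442, -0, 1.584, -0.038], TCP at [286.784, 611.054, 231.303] pointing down, gripper open.
Joint ranges: [-2.83, 2.83], [-0.83, 2.19], [0.07, 2.5], [-1.14, 4.28], [0.01, 3], [-2.97, 2.97]. Speed limits (rad/s): [1.89, 1.89, 2.22, 3.14, 3.14, 3.14].

## Interface

Orientations are given as a 3x3 rotation matrix whose columns are the frame's x, y, z axes.
In Python, from rig import readout, viewer, ctrl, finder gives the robot as it stands.
- The arm moves only by the tool shift_gripper, called after "Call:" as name([rows], argument=value, ...), one row to a line, values as JSON. Schema: {"type":"object","properties":{"steps":{"type":"array","items":{"type":"array","prefixItems":[{"type":"array","items":{"type":"number"},"minItems":3,"maxItems":3},{"type":"array","items":{"type":"number"},"minItems":3,"maxItems":3}],"minItems":2,"maxItems":2},"minItems":1,"maxItems":5},"aperture":{"type":"number"},"only":{"type":"string"},"quiet":{"type":"boolean"},"lines":{"type":"string"}},"required":["steps"],"additionalProperties":false}. steps is a list of rows, 1 to 5 of them, each written [[dx, dy, dz], [rx, ry, rz]]: dx, dy, dz in shares of 400 mm (1.0 is 400 mm), then a rotation vector rx, ry, rz in normalised numbers (1 is 2 pi rad); each row shifts and turns the commanded pose from where the row before left it, along the tool's axes as they then stand; what a row does not reach is not made up. A row lasts 1/8 s, in which the tool goes at most 62.5 mm and 0.188 rad, less where a joint would pass 70% of its speed; a pose out of reach is approached as far as the arm can. aperture is the finger opening in mm, set as the call begins (left out keeps the last). The fingers move at their own pace and stop on an object; the grip force is fixed at half the most. Time passes only in rows, so rows that do not move let the fingers close. The tool returns the time, the measured TCP pose, the force, the opening and the grip force at its end. only (a regular expression) keeps the lines of the reply that match it, lines (a string "A,B") keeps lines A to B, and quiet returns only ok. Shift and turn numbers lie between -1 and 1, and a call with a number outside is refused. Input that does not fit is refused with a message, and nothing moves.
- readout.get_obs(): the state, without advancing time (a new reading comes with each control period).
- viewer.grab_frame(name): name is "scene" or "top"; returns a dict with "image" (400x640x3 uint8, red, green, blue), "fx", "fy", "cx", "cy" (pixels), "R" (3x3) and "t" (3): a world point X has camera coordinates R X + t. Camera axes: x right, y down, z forward; pixel columns grow to the right and rows downward; lengths in mm; the calibration is good to about 2 mm. A picture is of the moment at which its call begins. There is no depth.
- ctrl.close_job(): hands the job in; it is judged then, once.
Trained networks look in a picture, given as the dict that the camera call returned (one of the last four; its "shot" number tells which), for a name from the list of things; names that differ only in an ending like _2 or _b are one class to them, and where a whole thing is asked for, a point or a joint stands for the part that bears it (a point fixed in the world has none). Each returns a list of dicts, best first, with "conf" (0 to 1); they miss things now and then, are a little off and sometimes report something else, mostly with a low value. They report only what shows in the picture. A call takes as long as a camera call. They do not tell look-alikes from the thing itself.
- finder.search_frame(picture, target): "xy" ([column, row] in pixels, amid what is visible of it).
The state is a dict: "clock": time; "joint_positions": joint angles; "qd": joint speeds; "joint_efforts": joint torques, N m; "eef_pos": TCP position; "eef_rot": TCP orientation; "wrist_force": force on the tool from outside, world axes, zero at the start; "ft_torque": the same for the moment, N m; "grip_width": finger opening in mm; "gripper_force": force on a finger pad.
Only numpy, scipy, OpenCV 4.12 (cv2) and the standard library are available. Lean on these libraries where they do the work, as an engineer would, in place of code of your own. Each camera call takes 0.05 s, during which the arm holds its last target. There are 200 camera calls.

## Task

Slide the cover of the plywood box fully open, leave it open, and lift out the steel hinge leaf that stands inside. Lower its single knuckle into the gap between the two knuckles on the wooden jamb block, leaf standing upright, until the three holes line up for the hinge pin. Finish while still gripping the leaf there: do not let go of it, and leave the other things on the table where they lie.

Things in the scene. Friction and masses are not known exactly. Their poses are not given: they have to be found in the camera images.
- hinge_box: Plywood box fixed to the table, 156 (x) x 110 (y) x 107 mm high; origin: centre of its underside, z up, cover opens to +x. Inside 140 mm (x) x 94 mm (y), floor at 6 mm. The leaf stands mid-floor, plate along y, its two ends in upright 12.5 mm wide grooves between ribs that stand 8.5 mm in from the side walls, up to 76 mm above the table. It lifts straight up.
- cover (a joint): Slide of the flat cover along the box's +x, in m: 0 shut, 0.136 fully open (it then sticks out over the far end); starts between 0 and 0.03; friction about 1.5 N, no spring, stays where it is left.
- cover_grip (a point): Middle of the wooden grip bar on the cover, 121 mm above the table, moves with the cover; axes as the box. The bar is 14 mm thick (x), 50 mm long (y), and stands 28 mm high on the cover, from 103 to 131 mm above the table.
- hinge_leaf: Loose upright steel hinge leaf, 0.2-0.4 kg: plate 10 mm thick (x), 90 long (y), 60 high (z = 14 to 74 mm) on a 32 mm long neck over one knuckle (tube along y, 22 mm outside, 12 mm hole, 32 mm long, ends chamfered). Origin: middle of the knuckle hole; z up the plate. Same after a half turn about z. In the box the origin is 17 mm, the plate top 91 mm above the table.
- jamb_block: Wooden block fixed to the table with the other leaf screwed on top and two knuckles (22 mm outside, 12 mm hole, 31 mm long) at its -x side, 37 mm apart, over a 90 degree vee groove; a 22 mm knuckle resting in the vee is in line with them. Origin: on the table below mid-gap; y along the hinge axis, z up. Block x = -24 to 94, y = -80 to 80 mm, 52 mm high, knuckle tops 66 mm.
- jamb_axis (a point): The point on the hinge axis midway between the two fixed knuckles, 54.5 mm above the table; axes as the jamb block. The middle of the loose knuckle's hole belongs here, with both y axes parallel (either way round).
- hinge_pin: Bystander: loose steel hinge pin 9 mm in diameter, 115 mm long, lying along its x.
- tape_measure: Bystander: tape measure, 39 x 78 x 71 mm, standing; origin at the centre of its underside.
- spare_star_knob: Bystander: black star knob, 44 x 43 x 46 mm; origin at the centre of its underside.
- sanding_block: Bystander: cork sanding block, 64 x 112 x 30 mm; origin at the centre of its underside.
- carpenter_pencil: Bystander: flat carpenter pencil, 11 x 181 x 8 mm, lying; origin at the centre of its underside.
- offcut_block_4: Bystander: wood offcut, 55 x 130 x 22 mm, lying; origin at the centre of its underside.
- screwdriver: Bystander: red-handled screwdriver, 32 x 205 x 32 mm, lying; origin at the centre of its underside.
Things that resemble listed ones, but are neither listed nor needed, are in the scene too. There is more than one size of the hinge_box; the job needs the larger.

How it is judged:
By the outcome, as a careful person would: the job done as asked, in the order asked, and still so for the second after the job is handed in, while the arm keeps its last pose, push and grip.
It also fails if it takes over 51 s, if anything falls off the work surface, if the arm or the gripper's body presses on something with over 40 N, if the wrist force passes 120 N, or if a joint passes its speed limit or range.

## Working session

There is one attempt and no reset: what is moved stays moved. The work goes in short steps, Python scripts to look and compute and a tool call to move; the robot and the scene stay as the last step left them, time stands still between calls to the robot, and variables do not carry over. Pictures are saved under pics/ and viewed, at most 10 in all, crops included, and the job is handed in when it is done.

```bash
ls; mkdir -p pics; cat > h.py <<'E'
import numpy as np,cv2
from rig import readout,viewer,ctrl,finder
def ray(p,uv):
    d=p["R"].T@np.array([(uv[0]-p["cx"])/p["fx"],(uv[1]-p["cy"])/p["fy"],1.]); return -p["R"].T@p["t"],d
def onz(p,uv,z):
    c,d=ray(p,uv); return c+d*(z-c[2])/d[2]
def proj(p,X):
    q=np.asarray(X,float)@np.array(p["R"]).T+p["t"]; return np.c_[q[:,0]/q[:,2]*p["fx"]+p["cx"],q[:,1]/q[:,2]*p["fy"]+p["cy"]]
def grab(n):
    p=viewer.grab_frame(n)
    for k in("R","t"): p[k]=np.array(p[k])
    return p
def save(p,name,crop=None,s=1):
    im=np.asarray(p["image"])[:,:,::-1]
    if crop: im=im[crop[1]:crop[3],crop[0]:crop[2]]
    cv2.imwrite("pics/"+name,cv2.resize(im,None,fx=s,fy=s,interpolation=cv2.INTER_CUBIC))
E
python3 - <<'E'
from h import *
for n in("scene","top"):
    p=grab(n); save(p,n+".png"); np.save(n+".npy",p,allow_pickle=True)
    print(n,p["fx"],p["cx"],p["cy"],(-p["R"].T@p["t"]).round(),p["R"].round(2).tolist())
    for t,z in(("hinge_box",100),("cover_grip",121),("hinge_leaf",80),("jamb_block",52)):
        try:
            for r in finder.search_frame(p,t)[:4]: print(n,t,np.round(r["xy"]),round(r["conf"],2),onz(p,r["xy"],z).round()[:2])
        except Exception as e: print(t,e)
print(readout.get_obs())
E
```

```text
pics
scene 368.4432305747335 321.49732450128545 208.27547900173292 [-312. -961.  683.] [[0.78, -0.63, 0.02], [-0.25, -0.34, -0.91], [0.58, 0.7, -0.42]]
scene hinge_box [365. 243.] 0.69 [ 436. -281.]
scene hinge_box [241. 218.] 0.59 [208. 103.]
scene hinge_box [367. 225.] 0.24 [ 529. -198.]
scene cover_grip [366. 226.] 0.98 [ 487. -231.]
scene cover_grip [238. 206.] 0.59 [227. 153.]
scene jamb_block [287. 202.] 0.65 [475. 210.]
scene jamb_block [364. 226.] 0.54 [ 583. -136.]
top 412.1844745722934 319.17918118863525 198.97250598760158 [ 267.    4. 1297.] [[-0.02, -1.0, -0.0], [-0.98, 0.02, -0.19], [0.19, 0.0, -0.98]]
top hinge_box [387. 190.] 0.85 [ 516. -198.]
top hinge_box [244. 283.] 0.61 [252. 222.]
top hinge_box [450. 159.] 0.37 [ 606. -391.]
top cover_grip [390. 183.] 0.98 [ 531. -203.]
top cover_grip [245. 283.] 0.93 [254. 216.]
top jamb_block [235. 198.] 0.56 [509. 263.]
{'clock': 0.5, 'joint_positions': array([ 1.09419882e+00,  1.16006715e-01,  1.44163908e+00,  1.16939360e-05,
        1.58399573e+00, -3.77868707e-02]), 'qd': array([-0.00074808,  0.0007578 ,  0.00026143, -0.00027983, -0.00047003,
       -0.00153106]), 'joint_efforts': array([ 3.08370245e-04, -7.31127477e+01, -6.32215905e+01,  1.06447899e-04,
        8.41931123e-04,  1.19327677e-05]), 'eef_pos': array([286.77652364, 611.04439893, 231.27432895]), 'eef_rot': array([[-9.05257687e-01,  4.24862941e-01, -3.28092783e-05],
       [ 4.24862942e-01,  9.05257686e-01, -3.80595171e-05],
       [ 1.35307730e-05, -4.83931169e-05, -9.99999999e-01]]), 'wrist_force': array([ 0.07854407,  0.63333158, -0.34686659]), 'ft_torque': array([0.01119546, 0.03949734, 0.0215891 ]), 'gripper_force': 0.0, 'grip_width': 85.40605951482334}
```

View pics/scene.png

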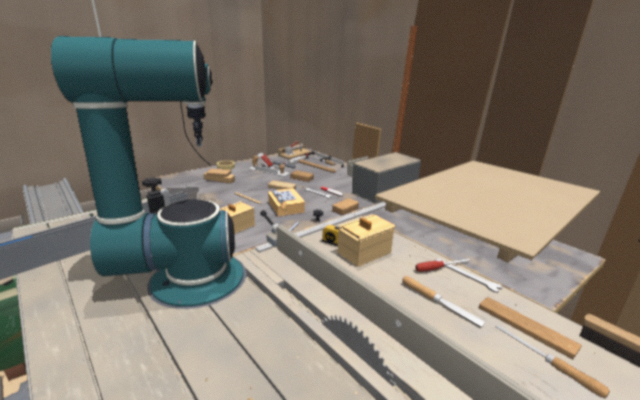

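```bash
python3 - <<'E'
from h import *
p=np.load("top.npy",allow_pickle=True).item(); save(p,"topc.png",(170,100,490,340),2.5)
E
```

```text
(no output)
```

View pics/topc.png

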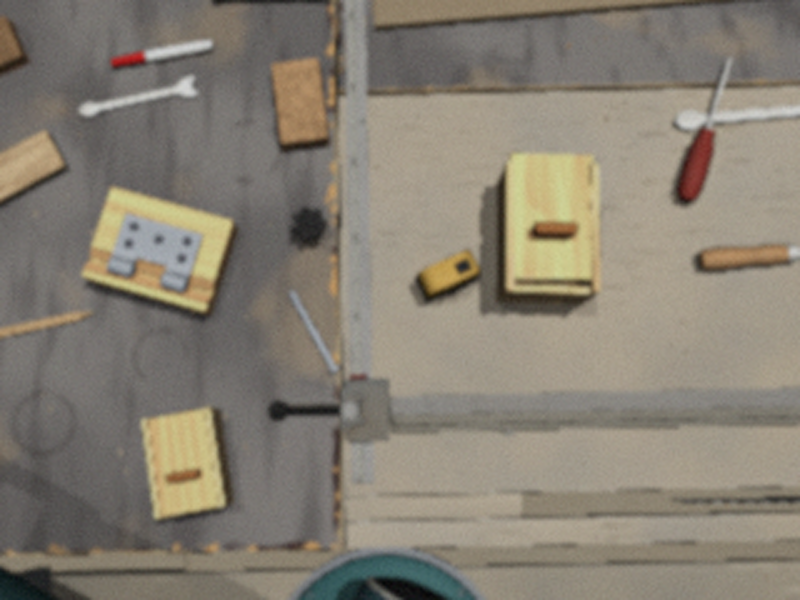

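The scene view shows the larger box at about (365,240) on the beige part, with the jamb block at (287,202) and the smaller look-alike box at (241,218). In the top crop, the larger box is at crop (552,225), which is full-image (391,190), with its grip at (554,229). The small box is at (185,465) and the jamb block at (160,250), with its knuckles on the lower side. The box I need is the right-hand one: it is clearly larger, and its cover is slid slightly toward the top of the image. I'll triangulate it and check with a wireframe overlay.

```bash
cat > fit.py <<'E'
from h import *
T=np.load("top.npy",allow_pickle=True).item();S=np.load("scene.npy",allow_pickle=True).item()
def tri(a,b):
    c1,d1=ray(T,a);c2,d2=ray(S,b);d1/=np.linalg.norm(d1);d2/=np.linalg.norm(d2)
    s=np.linalg.lstsq(np.c_[d1,-d2],c2-c1,rcond=None)[0]; A=c1+s[0]*d1;B=c2+s[1]*d2
    return ((A+B)/2).round(1),np.linalg.norm(A-B).round(1)
def W(x,y,yaw,P):
    c,s=np.cos(yaw),np.sin(yaw);P=np.asarray(P,float);return np.c_[x+c*P[:,0]-s*P[:,1],y+s*P[:,0]+c*P[:,1],P[:,2]]
def boxl(x0,x1,y0,y1,z0,z1):
    v=np.array([[x,y,z] for x in(x0,x1) for y in(y0,y1) for z in(z0,z1)])
    return [(v[i],v[j]) for i in range(8) for j in range(i) if (v[i]!=v[j]).sum()==1]
def draw(p,segs,pose,crop,s):
    im=cv2.resize(np.asarray(p["image"])[crop[1]:crop[3],crop[0]:crop[2],::-1],None,fx=s,fy=s,interpolation=cv2.INTER_CUBIC)
    for a,b in segs:
        q=((proj(p,W(*pose,[a,b]))-crop[:2]+.5)*s).round().astype(int); cv2.line(im,tuple(map(int,q[0])),tuple(map(int,q[1])),(0,0,255),1)
    return im
def off(p,q): return [170+p/2.5,100+q/2.5]
E
cat > ov.py <<'E'
from fit import *
import sys
B=eval(sys.argv[1]);d=float(sys.argv[2]);J=eval(sys.argv[3])
bs=boxl(-78,78,-55,55,0,107)+boxl(d-7,d+7,-25,25,103,131)
js=boxl(-24,94,-80,80,0,52)+boxl(-11,11,-49.5,-18.5,44,66)+boxl(-11,11,18.5,49.5,44,66)
bc=lambda p,c,w,h:(int(c[0]-w),int(c[1]-h),int(c[0]+w),int(c[1]+h))
r1=np.hstack([draw(T,bs,B,bc(T,(391,190),33,33),6),draw(T,js,J,bc(T,(233,200),33,33),6)])[:396]
r2=np.hstack([draw(S,bs,B,bc(S,(366,242),33,33),6),draw(S,js,J,bc(S,(287,202),33,33),6)])[:396]
o=np.vstack([r1,r2]); cv2.imwrite("pics/"+sys.argv[4],cv2.resize(o,None,fx=.75,fy=.75,interpolation=cv2.INTER_AREA))
E
python3 - <<'E'
from fit import *
print("grip",tri((390,184),(366,226)));
for q in [(508,153),(597,155),(505,293),(595,295)]: print("box",onz(T,off(*q),105).round())
print("gripz",onz(T,off(554,228),128).round())
for q in [(108,186),(235,217),(207,312),(83,274)]: print("jamb",onz(T,off(*q),52).round())
for q in [(122,266),(175,282)]: print("kn",onz(T,off(*q),62).round())
E
```

```text
grip (array([ 527.6, -203.3,  100. ]), np.float64(13.0))
box [ 603. -160.  105.]
box [ 598. -266.  105.]
box [ 434. -149.  105.]
box [ 429. -254.  105.]
gripz [ 505. -206.  128.]
jamb [586. 332.  52.]
jamb [543. 174.  52.]
jamb [425. 207.  52.]
jamb [476. 360.  52.]
kn [483. 310.  62.]
kn [462. 245.  62.]
```

```bash
python3 ov.py "(509.5,-206.5,-.065)" -4 "(473.5,277.3,-.262)" ov1.png
```

```text
(no output)
```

View pics/ov1.png

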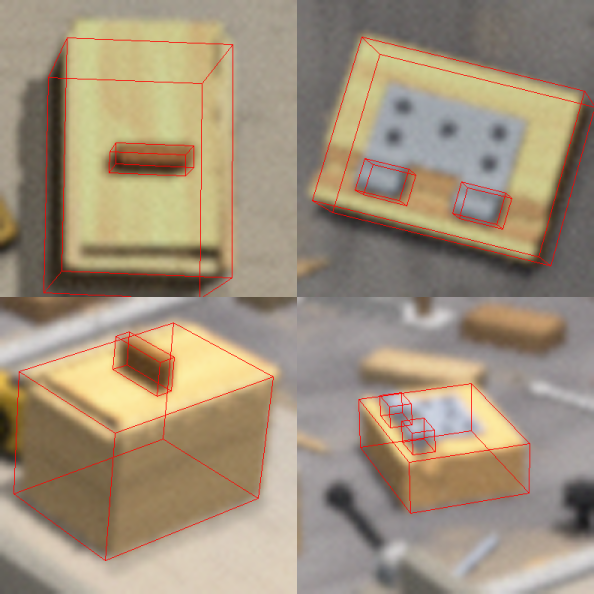

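The wireframes fit both things, which confirms the right-hand box is the 156 mm one. I'll turn the tool to the box yaw, shut the fingers and move to the -x side of the grip bar.

Careful with the scale: shifts go in shares of 400 mm and turns go in shares of 2 pi rad. That gives: 0.171 rad / 6.2832 = 0.0272.

Call:
shift_gripper([
  [[0,0,0],[0,0,0.0272]],
  [[0,0,0],[0,0,0.0272]],
  [[0,0,0],[0,0,0.0272]],
  [[0,0,0],[0,0,0.0272]],
  [[0,0,0],[0,0,0.0272]],
], aperture=0)

```text
clock: 1.12
eef_pos: [286.8, 611.0, 231.3]
eef_rot: [[-0.268, 0.963, -0.0], [0.963, 0.268, -0.0], [-0.0, -0.0, -1.0]]
wrist_force: [0.1, 0.5, -0.0]
grip_width: 0.2
gripper_force: 0.0
```

Call:
shift_gripper([
  [[0,0,0],[0,0,0.0272]],
  [[0,0,0],[0,0,0.0272]],
  [[-0.1425,0.0425,0],[0,0,0]],
  [[-0.1425,0.0425,0],[0,0,0]],
  [[-0.1425,0.0425,0],[0,0,0]],
])

```text
clock: 1.75
eef_pos: [326.6, 435.4, 231.2]
eef_rot: [[0.064, 0.998, 0.0], [0.998, -0.064, 0.0], [0.0, 0.0, -1.0]]
wrist_force: [1.1, 0.3, 1.4]
grip_width: -0.1
gripper_force: 0.0
```

Call:
shift_gripper([
  [[-0.1425,0.0425,0],[0,0,0]],
  [[-0.1425,0.0425,0],[0,0,0]],
  [[-0.1425,0.0425,0],[0,0,0]],
  [[-0.1425,0.0425,0],[0,0,0]],
  [[-0.1425,0.0425,0],[0,0,0]],
])

```text
clock: 2.38
eef_pos: [392.8, 145.4, 231.6]
eef_rot: [[0.065, 0.998, 0.001], [0.998, -0.065, 0.0], [0.0, 0.001, -1.0]]
wrist_force: [0.4, 0.6, -0.7]
grip_width: -0.5
gripper_force: 0.0
```

Converted, -57.3 mm / 400 = -0.1433, 16.2 mm / 400 = 0.0405.

Call:
shift_gripper([
  [[-0.1433,0.0405,0],[0,0,0]],
  [[-0.1433,0.0405,0],[0,0,0]],
  [[-0.1433,0.0405,0],[0,0,0]],
  [[-0.1433,0.0405,0],[0,0,0]],
  [[-0.1433,0.0405,0],[0,0,0]],
])

```text
clock: 3.0
eef_pos: [455.1, -146.1, 231.7]
eef_rot: [[0.065, 0.998, 0.001], [0.998, -0.065, -0.0], [-0.0, 0.001, -1.0]]
wrist_force: [1.1, 0.6, 0.1]
grip_width: -0.2
gripper_force: 0.0
```

Call:
shift_gripper([
  [[-0.1433,0.0405,0],[0,0,0]],
  [[0,0,0.1],[0,0,0]],
  [[0,0,0.1],[0,0,0]],
  [[0,0,0.0875],[0,0,0]],
  [[0,0,0],[0,0,0]],
])

```text
clock: 3.62
eef_pos: [466.4, -201.7, 114.2]
eef_rot: [[0.065, 0.998, -0.004], [0.998, -0.065, 0.002], [0.002, -0.004, -1.0]]
wrist_force: [-1.0, 0.7, 0.5]
grip_width: 0.1
gripper_force: 0.0
```

```bash
python3 - <<'E'
from fit import *
o=readout.get_obs();print(o["eef_pos"],o["wrist_force"])
p=grab("scene"); a=draw(p,[],(0,0,0),(310,170,410,270),6)
q=grab("top"); b=draw(q,[],(0,0,0),(340,140,440,240),6)
cv2.imwrite("pics/push0.png",cv2.resize(np.hstack([a,b]),(800,400)))
E
```

```text
[ 466.44876428 -201.72031696  114.24212208] [-0.9885795   0.69565783  0.54046063]
```

View pics/push0.png

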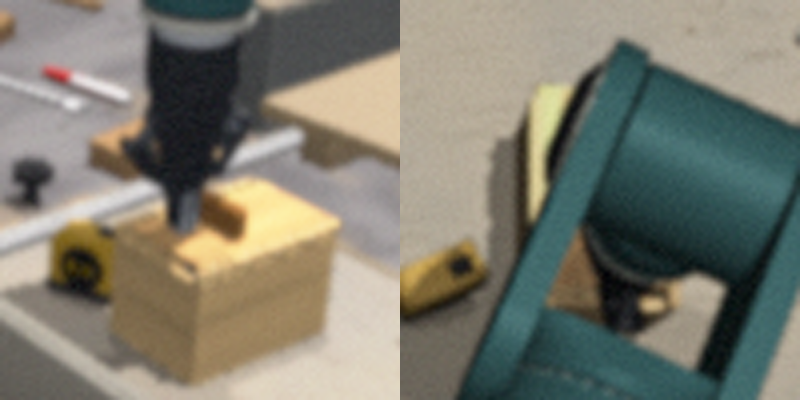

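The shut fingers stand just behind the bar at left-panel (190,215), as planned. Next I push along +y of the tool.

Converted, 22 mm / 400 = 0.055, 20 mm / 400 = 0.05.

Call:
shift_gripper([
  [[0,0.02,0],[0,0,0]],
  [[0,0.0375,0],[0,0,0]],
  [[0,0.05,0],[0,0,0]],
  [[0,0.055,0],[0,0,0]],
  [[0,0.05,0],[0,0,0]],
])

```text
clock: 4.35
eef_pos: [554.1, -207.6, 116.7]
eef_rot: [[0.065, 0.998, 0.0], [0.998, -0.065, -0.0], [0.0, 0.0, -1.0]]
wrist_force: [-2.7, 0.3, 2.0]
grip_width: 0.3
gripper_force: 1.1
```

Call:
shift_gripper([
  [[0,0.0375,0],[0,0,0]],
  [[0,0.025,0],[0,0,0]],
  [[0,0.015,0],[0,0,0]],
  [[0,0.0075,0],[0,0,0]],
  [[0,0,0],[0,0,0]],
])

```text
clock: 4.97
eef_pos: [586.3, -210.0, 116.4]
eef_rot: [[0.065, 0.998, 0.0], [0.998, -0.065, -0.0], [-0.0, 0.0, -1.0]]
wrist_force: [-0.1, -0.2, 0.2]
grip_width: 0.2
gripper_force: 0.0
```

Converted, 4 mm / 400 = 0.01, 3 mm / 400 = 0.0075.

Call:
shift_gripper([
  [[0,0.01,0],[0,0,0]],
  [[0,0.0075,0],[0,0,0]],
  [[0,0,0],[0,0,0]],
])

```text
clock: 5.35
eef_pos: [593.5, -210.4, 116.4]
eef_rot: [[0.065, 0.998, 0.0], [0.998, -0.065, -0.0], [-0.0, 0.0, -1.0]]
wrist_force: [0.0, -0.1, 0.5]
grip_width: 0.0
gripper_force: 0.0
```

Call:
shift_gripper([
  [[0,0.0075,0],[0,0,0]],
  [[0,0.0075,0],[0,0,0]],
  [[0,0,0],[0,0,0]],
])

```text
clock: 5.72
eef_pos: [599.5, -210.8, 116.3]
eef_rot: [[0.065, 0.998, 0.0], [0.998, -0.065, -0.0], [-0.0, 0.0, -1.0]]
wrist_force: [-0.4, -0.5, 0.8]
grip_width: 0.3
gripper_force: 0.0
```

Converted, 4 mm / 400 = 0.01.

Call:
shift_gripper([
  [[0,0.01,0],[0,0,0]],
  [[0,0.01,0],[0,0,0]],
  [[0,0,0],[0,0,0]],
])

```text
clock: 6.1
eef_pos: [607.6, -211.3, 116.3]
eef_rot: [[0.065, 0.998, 0.0], [0.998, -0.065, -0.0], [-0.0, 0.0, -1.0]]
wrist_force: [-0.4, -0.1, -0.9]
grip_width: 0.0
gripper_force: 0.0
```

Call:
shift_gripper([
  [[0,0.01,0],[0,0,0]],
  [[0,0.0075,0],[0,0,0]],
  [[0,0,0],[0,0,0]],
])

```text
clock: 6.48
eef_pos: [612.2, -211.6, 116.1]
eef_rot: [[0.065, 0.998, -0.006], [0.998, -0.065, 0.001], [0.0, -0.006, -1.0]]
wrist_force: [-26.0, 3.9, 9.4]
grip_width: 0.2
gripper_force: 13.1
```

```bash
python3 - <<'E'
from fit import *
o=readout.get_obs();print(o["eef_pos"],o["wrist_force"])
p=grab("scene"); np.save("s2.npy",p,allow_pickle=True)
print([(np.round(r["xy"]),r["conf"]) for r in finder.search_frame(p,"cover_grip")])
d=120
a=draw(p,boxl(-78,78,-55,55,0,107)+boxl(d-7,d+7,-25,25,103,131),(509.5,-206.5,-.065),(320,165,440,275),6.6)
cv2.imwrite("pics/push1.png",cv2.resize(a,(600,550)))
E
```

```text
[ 612.16867074 -211.62278971  116.13993617] [-26.04900055   3.91649543   9.37308445]
[(array([393., 218.]), 0.85), (array([236., 210.]), 0.51)]
```

View pics/push1.png

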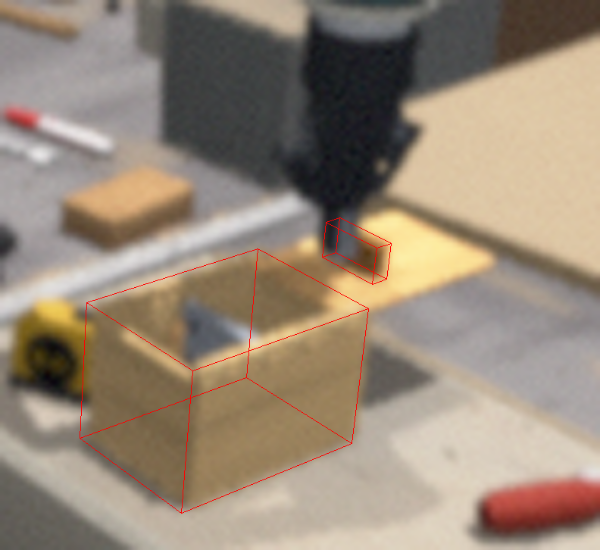

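The cover is at its stop: contact force is 26 N and the whole interior shows, with the leaf visible at crop (215,330). I'll back off and swing aside for a clear top view.

Converted, -60 mm / 400 = -0.15, 55 mm / 400 = 0.1375.

Call:
shift_gripper([
  [[0,-0.025,0],[0,0,0]],
  [[0,0,-0.15],[0,0,0]],
  [[0,-0.025,-0.15],[0,0,0]],
  [[0.1375,-0.0625,0],[0,0,0]],
  [[0.1375,-0.0625,0],[0,0,0]],
], aperture=70)

```text
clock: 7.2
eef_pos: [551.2, -96.6, 237.0]
eef_rot: [[0.066, 0.998, 0.002], [0.998, -0.066, -0.0], [-0.0, 0.002, -1.0]]
wrist_force: [1.1, 0.5, -0.2]
grip_width: 70.5
gripper_force: 0.0
```

Call:
shift_gripper([
  [[0.1375,-0.0625,0],[0,0,0]],
  [[0.1375,-0.0625,0],[0,0,0]],
  [[0.1375,-0.05,0],[0,0,0]],
  [[0,0,0],[0,0,0]],
])

```text
clock: 7.7
eef_pos: [491.6, 74.7, 236.9]
eef_rot: [[0.061, 0.998, 0.001], [0.998, -0.061, 0.001], [0.001, 0.001, -1.0]]
wrist_force: [0.3, -0.1, -0.4]
grip_width: 70.0
gripper_force: 0.0
```

```bash
python3 - <<'E'
from fit import *
P=[grab("top") for _ in range(6)]; p=P[0]; p["image"]=np.mean([x["image"] for x in P],0).astype(np.uint8)
np.save("top.npy",p,allow_pickle=True)
T=p
bs=boxl(-78,78,-55,55,107,107)+boxl(-5,5,-45,45,91,91)
bs=[s for s in bs]
js=boxl(-24,94,-80,80,52,52)+boxl(-11,11,-49.5,-18.5,55,55)+boxl(-11,11,18.5,49.5,55,55)
o=np.hstack([draw(T,[],(509.5,-206.5,-.065),(360,150,425,230),6),draw(T,bs,(509.5,-206.5,-.065),(360,150,425,230),6)])
save(p,"tmp.png")
cv2.imwrite("pics/top2.png",o)
E
```

```text
(no output)
```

View pics/top2.png

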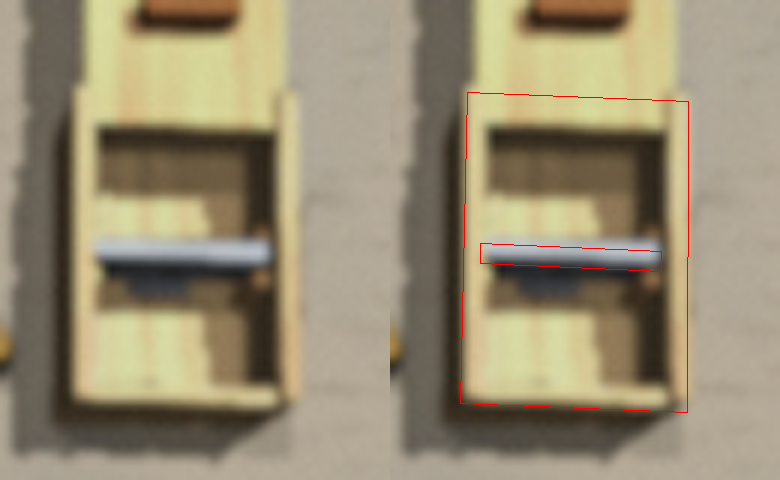

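The leaf's top edge runs at left-panel rows 240–262, columns 95–272. It is slightly less tilted than my wireframe. I'll measure it numerically, and the jamb knuckles at the same time.

```bash
rm pics/tmp.png; python3 - <<'E'
from fit import *
im=T["image"].astype(float)
def seg(mask,x0,y0,x1,y1,z):
    k=6
    c=cv2.resize(T["image"][y0:y1,x0:x1],None,fx=k,fy=k,interpolation=cv2.INTER_CUBIC).astype(float)
    m=mask(c).astype(np.uint8); n,l,s,ce=cv2.connectedComponentsWithStats(m)
    for i in range(1,n):
        if s[i,4]>300:
            pts=np.argwhere(l==i)[:,::-1]; uv=(pts+.5)/k-.5+[x0,y0]
            c0,_=ray(T,uv[0]); W3=np.array([onz(T,q,z) for q in uv])[:,:2].astype(np.float32)
            r=cv2.minAreaRect(W3); print(s[i,4],"mean",W3.mean(0).round(1),"rect c",np.round(r[0],1),"sz",np.round(r[1],1),"ang",round(r[2],1),"uv",uv.mean(0).round(1))
g=lambda c:(c[...,2]-c[...,0]>2)&(c.sum(2)>380)
g2=lambda c:(c[...,2]-c[...,0]>0)&(c.sum(2)>330)
print("leaf");seg(g,372,185,410,200,91);seg(g2,372,185,410,200,91)
print("jamb plates");seg(g,200,170,266,230,55)
seg(lambda c:(c[...,2]-c[...,0]>-5)&(c.sum(2)>380),200,170,266,230,55)
# block wood colour rect at z=52
seg(lambda c:(c[...,0]-c[...,2]>25)&(c.sum(2)>300),195,165,272,235,52)
E
```

```text
leaf
2466 mean [ 511.9 -211.4] rect c [ 511.9 -208.5] sz [84.1  9.7] ang 88.8 uv [391.1 191.5]
2888 mean [ 511.7 -211.1] rect c [ 512.7 -209. ] sz [85.  11.2] ang 86.9 uv [391.  191.6]
jamb plates
19222 mean [504.8 272.4] rect c [501.8 271.8] sz [98.8 72.6] ang 73.5 uv [231.7 199.4]
20095 mean [505.  272.7] rect c [502.1 271.7] sz [101.1  73.6] ang 73.8 uv [231.6 199.4]
33158 mean [514.2 298.7] rect c [509.1 275.1] sz [156.2 123. ] ang 73.4 uv [223.4 196.9]
1008 mean [470.2 224.5] rect c [470.4 225.2] sz [32.5 12.2] ang 0.7 uv [247.3 210.4]
1690 mean [424.8 369.2] rect c [425.5 367.3] sz [14.7 37.3] ang 12.1 uv [199.6 226.1]
```

```bash
cat > jf.py <<'E'
from fit import *
from scipy.optimize import minimize
from scipy.ndimage import map_coordinates
def fit(p,segs,x0,ch=None,sig=1.0):
    g=p["image"].astype(np.float32).mean(2) if ch is None else ch(p["image"].astype(np.float32))
    g=cv2.GaussianBlur(g,(0,0),sig); gx=cv2.Sobel(g,cv2.CV_32F,1,0);gy=cv2.Sobel(g,cv2.CV_32F,0,1)
    P=[np.linspace(a,b,40) for a,b in segs]
    def cost(v):
        s=0
        for q in P:
            u=proj(p,W(v[0],v[1],v[2]/500,q)); d=u[-1]-u[0];n=np.array([-d[1],d[0]])/np.linalg.norm(d)
            c=[u[:,1],u[:,0]]
            s-=abs((n[0]*map_coordinates(gx,c,order=1)+n[1]*map_coordinates(gy,c,order=1)).mean())
        return s
    best=None
    for dx in(-4,0,4):
        for dy in(-4,0,4):
            for dw in(-12,0,12):
                r=minimize(cost,[x0[0]+dx,x0[1]+dy,x0[2]*500+dw],method="Nelder-Mead",options=dict(xatol=.02,fatol=.001))
                if best is None or r.fun<best.fun: best=r
    v=best.x; return v[0].round(1),v[1].round(1),(v[2]/500).round(4),best.fun.round(1)
def rect(x0,x1,y0,y1,z):
    v=[np.array(t,float) for t in((x0,y0,z),(x1,y0,z),(x1,y1,z),(x0,y1,z))]; return [(v[i],v[(i+1)%4]) for i in range(4)]
E
python3 - <<'E'
from jf import *
blk=rect(-24,94,-80,80,52)
kn=[(np.array([-9,y,59.]),np.array([9,y,59.])) for y in(-49.5,-18.5,18.5,49.5)]
ke=[(np.array([-10,a,58.]),np.array([-10,b,58.])) for a,b in((-49.5,-18.5),(18.5,49.5))]
J0=(473.5,277.3,-.27); rb=lambda i:i[...,0]-i[...,2]
for ch in(None,rb): print("block",fit(T,blk,J0,ch),"all",fit(T,blk+kn+ke,J0,ch),"kn",fit(T,kn+ke,J0,ch))
B0=(510,-206.5,-.04); L0=(512,-208,-.04)
for ch in(None,rb): print("box",fit(T,rect(-78,78,-55,55,107)[2:4]+rect(-78,78,-55,55,107)[:1],B0,ch),"leaf",fit(T,rect(-5,5,-45,45,91),L0,ch))
E
```

```text
block (np.float64(473.4), np.float64(280.8), np.float64(-0.2929), np.float64(-499.3)) all (np.float64(472.6), np.float64(285.2), np.float64(-0.311), np.float64(-885.9)) kn (np.float64(461.1), np.float64(290.3), np.float64(-0.2965), np.float64(-705.0))
block (np.float64(473.2), np.float64(280.1), np.float64(-0.29), np.float64(-340.8)) all (np.float64(474.2), np.float64(280.0), np.float64(-0.2918), np.float64(-1355.8)) kn (np.float64(474.5), np.float64(280.0), np.float64(-0.2952), np.float64(-1020.6))
box (np.float64(511.3), np.float64(-207.3), np.float64(-0.0443), np.float64(-561.8)) leaf (np.float64(568.5), np.float64(-213.9), np.float64(-0.0665), np.float64(-881.0))
box (np.float64(510.7), np.float64(-207.3), np.float64(-0.0443), np.float64(-261.1)) leaf (np.float64(511.5), np.float64(-208.8), np.float64(-0.0214), np.float64(-457.1))
```

Fits: box (511,-207,-0.044), leaf (511.5,-208.5, about -0.035), jamb (474,280,-0.291). Moving over the leaf.

Converted, -56.4 mm / 400 = -0.141, 6.2 mm / 400 = 0.0155, -0.025 rad / 6.2832 = -0.004.

Call:
shift_gripper([
  [[0,0,0],[0,0,-0.004]],
  [[-0.141,0.0155,0],[0,0,0]],
  [[-0.141,0.0155,0],[0,0,0]],
  [[-0.141,0.0155,0],[0,0,0]],
  [[-0.141,0.0155,0],[0,0,0]],
], aperture=60)

```text
clock: 8.62
eef_pos: [507.9, -157.0, 236.4]
eef_rot: [[0.04, 0.999, 0.0], [0.999, -0.04, -0.0], [-0.0, 0.0, -1.0]]
wrist_force: [1.6, 0.7, 0.7]
grip_width: 59.9
gripper_force: 0.0
```

Call:
shift_gripper([
  [[-0.141,0.0155,0],[0,0,0]],
  [[0,0,0],[0,0,0]],
  [[0,0,0.1125],[0,0,0]],
  [[0,0,0.1125],[0,0,0]],
  [[0,0,0],[0,0,0]],
])

```text
clock: 9.25
eef_pos: [510.7, -210.3, 143.4]
eef_rot: [[0.039, 0.999, -0.005], [0.999, -0.039, 0.002], [0.002, -0.005, -1.0]]
wrist_force: [0.6, -1.3, 0.6]
grip_width: 60.3
gripper_force: 0.0
```

Converted, 35 mm / 400 = 0.0875, 30 mm / 400 = 0.075.

Call:
shift_gripper([
  [[0.0025,0,0.0875],[0,0,0]],
  [[0,0,0.075],[0,0,0]],
  [[0,0,0.05],[0,0,0]],
  [[0,0,0.02],[0,0,0]],
  [[0,0,0],[0,0,0]],
])

```text
clock: 9.88
eef_pos: [512.5, -210.3, 54.0]
eef_rot: [[0.04, 0.999, 0.0], [0.999, -0.04, -0.0], [-0.0, 0.0, -1.0]]
wrist_force: [0.4, -0.7, -0.4]
grip_width: 59.9
gripper_force: 0.0
```

Call:
shift_gripper([
  [[0,0,0],[0,0,0]],
  [[0,0,0],[0,0,0]],
  [[0,0,0],[0,0,0]],
  [[0,0,0],[0,0,0]],
], aperture=0)

```text
clock: 10.38
eef_pos: [514.4, -210.6, 54.6]
eef_rot: [[0.04, 0.999, 0.006], [0.999, -0.04, -0.001], [-0.001, 0.006, -1.0]]
wrist_force: [18.4, -0.5, -3.4]
grip_width: 9.6
gripper_force: 61.6
```

Call:
shift_gripper([
  [[0,0.005,0],[0,0,0]],
  [[0,0.0013,0],[0,0,0]],
  [[0,0,0],[0,0,0]],
])

```text
clock: 10.75
eef_pos: [514.9, -210.5, 54.2]
eef_rot: [[0.04, 0.999, 0.001], [0.999, -0.04, -0.0], [-0.0, 0.001, -1.0]]
wrist_force: [-1.2, -0.1, 6.2]
grip_width: 9.0
gripper_force: 63.3
```

Call:
shift_gripper([
  [[0,0,-0.02],[0,0,0]],
  [[0,0,-0.0375],[0,0,0]],
  [[0,0,-0.0625],[0,0,0]],
  [[0,0,-0.075],[0,0,0]],
  [[0,0,-0.1],[0,0,0]],
])

```text
clock: 11.38
eef_pos: [514.0, -210.1, 172.4]
eef_rot: [[0.04, 0.999, -0.002], [0.999, -0.04, 0.001], [0.0, -0.002, -1.0]]
wrist_force: [1.5, -1.1, -3.2]
grip_width: 9.0
gripper_force: 61.9
```

The leaf is free, 9 mm in the grip and weighing about 3 N. Carrying it to above the jamb.

Converted, 50 mm / 400 = 0.125, 30 mm / 400 = 0.075, 0.126 rad / 6.2832 = 0.0201.

Call:
shift_gripper([
  [[0,0,-0.0375],[0,0,0.0201]],
  [[0,0,-0.0125],[0,0,0.0199]],
  [[0.075,-0.03,0],[0,0,0]],
  [[0.125,-0.0488,0],[0,0,0]],
  [[0.125,-0.0488,0],[0,0,0]],
])

```text
clock: 12.0
eef_pos: [502.4, -70.0, 192.0]
eef_rot: [[0.288, 0.958, -0.0], [0.958, -0.288, -0.0], [-0.0, -0.0, -1.0]]
wrist_force: [1.3, -0.2, -3.0]
grip_width: 9.3
gripper_force: 62.1
```

Call:
shift_gripper([
  [[0.125,-0.0488,0],[0,0,0]],
  [[0.125,-0.0488,0],[0,0,0]],
  [[0.125,-0.0488,0],[0,0,0]],
  [[0.125,-0.0488,0],[0,0,0]],
  [[0.125,-0.0488,0],[0,0,0]],
])

```text
clock: 12.62
eef_pos: [480.7, 197.9, 192.3]
eef_rot: [[0.287, 0.958, 0.0], [0.958, -0.287, -0.0], [0.0, 0.0, -1.0]]
wrist_force: [1.1, -1.0, -2.7]
grip_width: 9.2
gripper_force: 62.1
```

Call:
shift_gripper([
  [[0.115,-0.045,0],[0,0,0]],
  [[0.075,-0.03,0],[0,0,0]],
  [[0,0,0],[0,0,0]],
])

```text
clock: 13.0
eef_pos: [473.8, 279.4, 191.7]
eef_rot: [[0.284, 0.959, -0.001], [0.959, -0.284, -0.0], [-0.0, -0.001, -1.0]]
wrist_force: [0.8, -0.9, -2.9]
grip_width: 8.9
gripper_force: 61.9
```

Converted, 30 mm / 400 = 0.075, 20 mm / 400 = 0.05.

Call:
shift_gripper([
  [[0,0,0.075],[0,0,0]],
  [[0,0,0.05],[0,0,0]],
  [[0,0,0.025],[0,0,0]],
  [[0,0,0],[0,0,0]],
  [[0,0,0],[0,0,0]],
])

```text
clock: 13.62
eef_pos: [474.8, 277.7, 132.3]
eef_rot: [[0.287, 0.958, 0.001], [0.958, -0.287, 0.0], [0.001, 0.001, -1.0]]
wrist_force: [0.0, -0.0, -2.0]
grip_width: 9.2
gripper_force: 61.8
```

```bash
cat > look.py <<'E'
from jf import *
import sys
o=readout.get_obs(); e=o["eef_pos"]; yaw=np.arctan2(o["eef_rot"][1,1],o["eef_rot"][0,1]); print(e.round(1),yaw.round(4),o["wrist_force"].round(1))
A=[]
for n in("scene","top"):
    P=[grab(n) for _ in range(6)]; p=P[0]; p["image"]=np.mean([x["image"] for x in P],0).astype(np.uint8); np.save(n+"3.npy",p,allow_pickle=True); A.append(p)
S,T=A
z0=e[2]-37.2; lx=float(sys.argv[2])
c=e[:2]+lx*np.array([-np.sin(yaw),np.cos(yaw)])
J=(474,280,-.291); L=(c[0],c[1],yaw)
js=boxl(-24,94,-80,80,0,52)+boxl(-11,11,-49.5,-18.5,44,66)+boxl(-11,11,18.5,49.5,44,66)
ls=boxl(-5,5,-45,45,z0+14,z0+74)+boxl(-11,11,-16,16,z0-11,z0+11)
def two(p,crop,s):
    im=draw(p,[],J,crop,s); im2=im.copy()
    for segs,pose,col in((js,J,(0,0,255)),(ls,L,(255,0,0))):
        for a,b in segs:
            q=((proj(p,W(*pose,[a,b]))-crop[:2]+.5)*s).astype(int); cv2.line(im2,tuple(map(int,q[0])),tuple(map(int,q[1])),col,1)
    return np.hstack([im,im2])
cs=(255,150,320,220); ct=(195,165,265,235)
a=two(S,cs,6.15); b=two(T,ct,5.7)
cv2.imwrite("pics/"+sys.argv[1],a[:, :800])
E
python3 look.py place1.png 1.6
```

```text
[474.8 277.7 132.3] -0.2912 [ 0. -0. -2.]
```

View pics/place1.png

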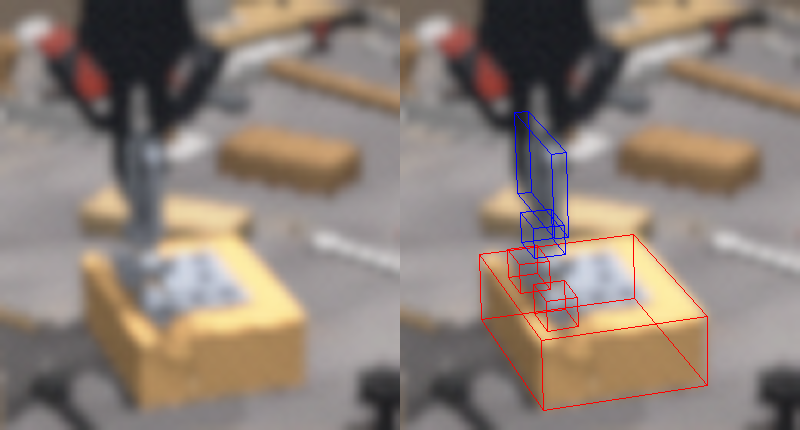

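The left panel shows the leaf hanging over the gap at about (145,190), above the knuckles at (130,262) and (170,300). The jamb wireframe fits. This view resolves jamb y poorly, so I'll check the top picture.

```bash
python3 - <<'E'
import sys; src=open('look.py').read().split("\n")
from jf import *
T=np.load("top3.npy",allow_pickle=True).item()
J=(474,280,-.291);L=(475.4,279.6,-.291);z0=95.1;crop=(200,165,265,230);s=6.15
js=boxl(-24,94,-80,80,0,52)+boxl(-11,11,-49.5,-18.5,44,66)+boxl(-11,11,18.5,49.5,44,66)
ls=boxl(-5,5,-45,45,z0+14,z0+74)+boxl(-11,11,-16,16,z0-11,z0+11)
im=draw(T,[],J,crop,s);im2=im.copy()
for segs,pose,col in((js,J,(0,0,255)),(ls,L,(255,0,0))):
    for a,b in segs:
        q=((proj(T,W(*pose,[a,b]))-crop[:2]+.5)*s).astype(int); cv2.line(im2,tuple(map(int,q[0])),tuple(map(int,q[1])),col,1)
cv2.imwrite("pics/place1t.png",np.hstack([im,im2]))
E
```

```text
(no output)
```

View pics/place1t.png

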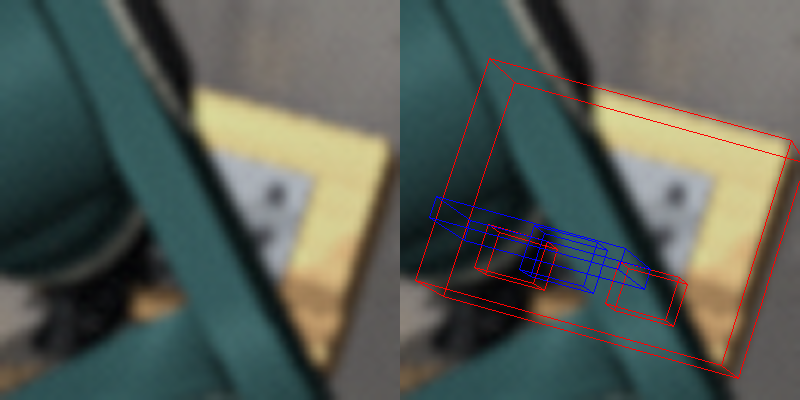

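The top view is hidden by the arm, though the jamb's visible corner fits. I'll lower by feel from here.

Converted, 8 mm / 400 = 0.02, -1.4 mm / 400 = -0.0035.

Call:
shift_gripper([
  [[0,-0.0035,0.02],[0,0,0]],
  [[0,0,0.015],[0,0,0]],
  [[0,0,0],[0,0,0]],
])

```text
clock: 14.6
eef_pos: [472.8, 277.9, 116.4]
eef_rot: [[0.287, 0.958, -0.001], [0.958, -0.287, -0.001], [-0.001, -0.001, -1.0]]
wrist_force: [0.6, 0.4, -2.4]
grip_width: 9.3
gripper_force: 61.8
```

Call:
shift_gripper([
  [[0,0,0.0075],[0,0,0]],
  [[0,0,0.0075],[0,0,0]],
  [[0,0,0],[0,0,0]],
])

```text
clock: 14.98
eef_pos: [473.0, 278.0, 111.0]
eef_rot: [[0.287, 0.958, -0.0], [0.958, -0.287, -0.0], [-0.0, -0.0, -1.0]]
wrist_force: [0.2, -0.7, -2.6]
grip_width: 9.4
gripper_force: 61.8
```

Call:
shift_gripper([
  [[0,0,0.005],[0,0,0]],
  [[0,0,0.005],[0,0,0]],
  [[0,0,0],[0,0,0]],
])

```text
clock: 15.35
eef_pos: [473.0, 278.0, 107.1]
eef_rot: [[0.287, 0.958, -0.0], [0.958, -0.287, -0.0], [-0.0, -0.0, -1.0]]
wrist_force: [-0.4, -0.9, -2.9]
grip_width: 9.0
gripper_force: 61.8
```

Converted, 2 mm / 400 = 0.005.

Call:
shift_gripper([
  [[0,0,0.005],[0,0,0]],
  [[0,0,0.005],[0,0,0]],
  [[0,0,0],[0,0,0]],
])

```text
clock: 15.72
eef_pos: [473.0, 278.0, 103.1]
eef_rot: [[0.287, 0.958, -0.0], [0.958, -0.287, -0.0], [-0.0, -0.0, -1.0]]
wrist_force: [-1.0, -0.1, -2.5]
grip_width: 9.4
gripper_force: 61.8
```

Call:
shift_gripper([
  [[0,0,0.005],[0,0,0]],
  [[0,0,0.005],[0,0,0]],
  [[0,0,0],[0,0,0]],
])

```text
clock: 16.1
eef_pos: [473.0, 278.0, 99.1]
eef_rot: [[0.287, 0.958, -0.0], [0.958, -0.287, -0.0], [-0.0, -0.0, -1.0]]
wrist_force: [0.2, -0.7, -3.1]
grip_width: 9.3
gripper_force: 61.8
```

Call:
shift_gripper([
  [[0,0,0.005],[0,0,0]],
  [[0,0,0.0025],[0,0,0]],
  [[0,0,0],[0,0,0]],
])

```text
clock: 16.48
eef_pos: [473.1, 278.1, 96.2]
eef_rot: [[0.287, 0.958, -0.0], [0.958, -0.287, -0.0], [-0.0, -0.0, -1.0]]
wrist_force: [-0.0, -1.4, -2.6]
grip_width: 9.1
gripper_force: 61.8
```

Call:
shift_gripper([
  [[0,0,0.0025],[0,0,0]],
  [[0,0,0.0025],[0,0,0]],
  [[0,0,0],[0,0,0]],
])

```text
clock: 16.85
eef_pos: [473.1, 278.1, 94.2]
eef_rot: [[0.287, 0.958, -0.0], [0.958, -0.287, -0.0], [-0.0, -0.0, -1.0]]
wrist_force: [-0.1, 0.5, -3.0]
grip_width: 9.3
gripper_force: 61.8
```

Call:
shift_gripper([
  [[0,0,0.0025],[0,0,0]],
  [[0,0,0.0025],[0,0,0]],
  [[0,0,0],[0,0,0]],
])

```text
clock: 17.23
eef_pos: [473.5, 278.1, 92.7]
eef_rot: [[0.287, 0.958, 0.001], [0.958, -0.287, 0.0], [0.0, 0.001, -1.0]]
wrist_force: [2.2, -1.2, 1.1]
grip_width: 9.2
gripper_force: 62.4
```

Contact is with the -x flank of the vee. I'll ease toward +x and keep seating.

Converted, 0.8 mm / 400 = 0.002.

Call:
shift_gripper([
  [[0,0.002,0],[0,0,0]],
  [[0,0,0.002],[0,0,0]],
  [[0,0,0],[0,0,0]],
])

```text
clock: 17.6
eef_pos: [474.2, 277.9, 91.8]
eef_rot: [[0.287, 0.958, 0.001], [0.958, -0.287, 0.0], [0.0, 0.001, -1.0]]
wrist_force: [3.2, 0.1, 3.6]
grip_width: 9.6
gripper_force: 62.8
```

Call:
shift_gripper([
  [[0,0,0.0018],[0,0,0]],
  [[0,0,0],[0,0,0]],
  [[0,0,0],[0,0,0]],
])

```text
clock: 17.98
eef_pos: [474.4, 277.9, 91.6]
eef_rot: [[0.287, 0.958, 0.002], [0.958, -0.287, 0.0], [0.001, 0.001, -1.0]]
wrist_force: [3.0, -2.1, 7.0]
grip_width: 9.0
gripper_force: 63.3
```

Call:
shift_gripper([
  [[0,0.0013,0],[0,0,0]],
  [[0,0,0.0013],[0,0,0]],
  [[0,0,0],[0,0,0]],
])

```text
clock: 18.35
eef_pos: [474.7, 277.9, 91.5]
eef_rot: [[0.287, 0.958, 0.001], [0.958, -0.287, 0.001], [0.001, 0.001, -1.0]]
wrist_force: [-1.7, -3.0, 12.9]
grip_width: 9.0
gripper_force: 64.5
```

Call:
shift_gripper([
  [[0.0025,0,0],[0,0,0]],
  [[0.0025,0,0],[0,0,0]],
  [[0,0,0],[0,0,0]],
])

```text
clock: 18.73
eef_pos: [475.3, 279.0, 91.5]
eef_rot: [[0.287, 0.958, 0.001], [0.958, -0.287, -0.001], [-0.001, 0.001, -1.0]]
wrist_force: [-2.0, -9.9, 14.6]
grip_width: 8.9
gripper_force: 65.3
```

Careful with the scale: shifts go in shares of 400 mm and turns go in shares of 2 pi rad. That gives: 1 mm / 400 = 0.0025.

Call:
shift_gripper([
  [[0.0025,0,0],[0,0,0]],
  [[0,0,0],[0,0,0]],
])

```text
clock: 18.98
eef_pos: [475.7, 279.6, 91.5]
eef_rot: [[0.287, 0.958, 0.001], [0.958, -0.287, -0.002], [-0.002, 0.002, -1.0]]
wrist_force: [-1.9, -13.4, 16.9]
grip_width: 9.5
gripper_force: 65.5
```

Call:
shift_gripper([
  [[-0.005,0,0],[0,0,0]],
  [[-0.005,0,0],[0,0,0]],
  [[0,0,0],[0,0,0]],
])

```text
clock: 19.35
eef_pos: [474.9, 277.6, 91.4]
eef_rot: [[0.287, 0.958, 0.003], [0.958, -0.287, 0.002], [0.003, 0.002, -1.0]]
wrist_force: [4.5, 4.5, 6.6]
grip_width: 9.0
gripper_force: 63.7
```

Call:
shift_gripper([
  [[-0.0025,0,0],[0,0,0]],
  [[0,0,0],[0,0,0]],
])

```text
clock: 19.6
eef_pos: [474.7, 276.8, 91.4]
eef_rot: [[0.287, 0.958, 0.003], [0.958, -0.287, 0.003], [0.003, 0.002, -1.0]]
wrist_force: [5.2, 5.2, 6.4]
grip_width: 9.4
gripper_force: 63.7
```

Converted, -1 mm / 400 = -0.0025.

Call:
shift_gripper([
  [[-0.0025,0,0],[0,0,0]],
  [[0,0,0],[0,0,0]],
])

```text
clock: 19.85
eef_pos: [474.4, 275.9, 91.4]
eef_rot: [[0.287, 0.958, 0.003], [0.958, -0.287, 0.003], [0.003, 0.002, -1.0]]
wrist_force: [5.6, 6.1, 6.6]
grip_width: 9.1
gripper_force: 63.7
```

Call:
shift_gripper([
  [[-0.0025,0,0],[0,0,0]],
  [[0,0,0],[0,0,0]],
])

```text
clock: 20.1
eef_pos: [474.2, 275.2, 91.4]
eef_rot: [[0.287, 0.958, 0.003], [0.958, -0.287, 0.003], [0.004, 0.002, -1.0]]
wrist_force: [7.1, 8.3, 4.3]
grip_width: 9.4
gripper_force: 63.5
```

Call:
shift_gripper([
  [[-0.0025,0,0],[0,0,0]],
  [[0,0,0],[0,0,0]],
])

```text
clock: 20.35
eef_pos: [474.0, 274.5, 91.5]
eef_rot: [[0.287, 0.958, 0.003], [0.958, -0.287, 0.004], [0.005, 0.002, -1.0]]
wrist_force: [5.8, 10.3, 4.3]
grip_width: 9.5
gripper_force: 63.5
```

The walls are felt at both ends, TCP y about 275 and 279.5. I'll unload, recentre and re-seat.

Converted, -3 mm / 400 = -0.0075.

Call:
shift_gripper([
  [[0,0,-0.0075],[0,0,0]],
  [[0.0075,0,0],[0,0,0]],
  [[0,0,0],[0,0,0]],
  [[0,0,0],[0,0,0]],
])

```text
clock: 20.85
eef_pos: [473.6, 275.7, 93.0]
eef_rot: [[0.287, 0.958, -0.001], [0.958, -0.287, -0.0], [-0.001, -0.001, -1.0]]
wrist_force: [-0.8, 1.0, -2.9]
grip_width: 9.0
gripper_force: 62.4
```

Converted, 1.8 mm / 400 = 0.0045, 1 mm / 400 = 0.0025.

Call:
shift_gripper([
  [[0.0045,0.001,0],[0,0,0]],
  [[0,0,0],[0,0,0]],
  [[0,0,0.0025],[0,0,0]],
  [[0,0,0.0023],[0,0,0]],
  [[0,0,0],[0,0,0]],
])

```text
clock: 21.48
eef_pos: [474.9, 277.4, 91.6]
eef_rot: [[0.287, 0.958, 0.001], [0.958, -0.287, -0.0], [0.0, 0.001, -1.0]]
wrist_force: [2.7, -0.0, -0.9]
grip_width: 9.4
gripper_force: 62.7
```

Converted, 0.5 mm / 400 = 0.0013, 0.4 mm / 400 = 0.001.

Call:
shift_gripper([
  [[0,0.001,0],[0,0,0]],
  [[0,0,0.0013],[0,0,0]],
  [[0,0,0.001],[0,0,0]],
  [[0,0,0],[0,0,0]],
  [[0,0,0],[0,0,0]],
])

```text
clock: 22.1
eef_pos: [475.2, 277.5, 91.5]
eef_rot: [[0.287, 0.958, 0.001], [0.958, -0.287, 0.001], [0.001, 0.0, -1.0]]
wrist_force: [-3.2, -1.2, 9.9]
grip_width: 9.3
gripper_force: 64.4
```

```bash
python3 look.py fin.png 2
```

```text
[475.2 277.5  91.5] -0.2909 [-3.2 -1.2  9.9]
```

View pics/fin.png

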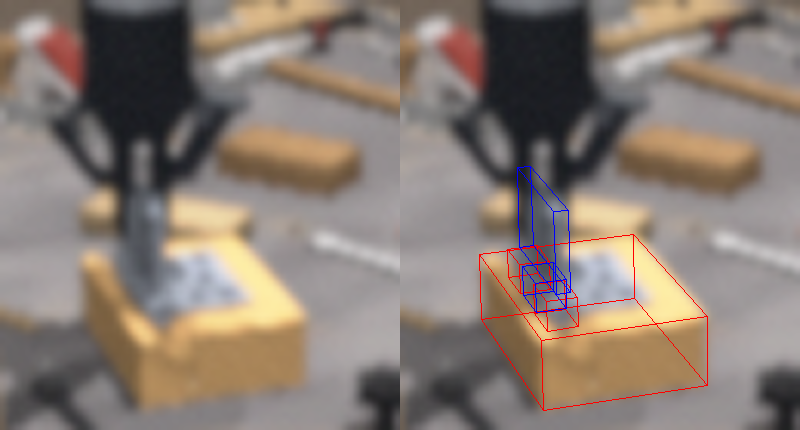

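The leaf stands upright in the gap at left-panel (145,240), and its knuckle is in line between the fixed ones. The seat height is 91.5 mm against 91.7 mm expected. Handing in.

```bash
python3 -c "
from rig import ctrl; print(ctrl.close_job())"
```

```text
the job is handed in; nothing more can be done
None
```

I slid the cover open to its stop and left it there; the leaf's knuckle is seated in the vee between the two jamb knuckles, leaf upright and still gripped, and I handed the job in at about 23 s. The seat height and contact forces say the holes line up, but the pictures were too coarse to show the holes themselves.

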